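# Clamp a coupling sleeve in the lab's clamping fixture

### The job

On the lab bench, slide the loose steel sleeve over the fixture's upright shaft until it sits flat on the shoulder, and let go of it. Then flip the lever's safety catch all the way over, take the lever by its black handle bar and pull it fully to its stop so that the jaw clamps the sleeve; finish while still holding the handle there with the fingers, since the lever springs back. Leave the jar, the beaker and the tongs alone.

Things in the scene. Friction and masses are not known exactly. Their poses are not given: they have to be found in the camera images.
- sleeve: Loose plain steel sleeve (tube), standing upright on the bench: outer diameter 40 mm, bore 25 mm, height 50 mm, about 0.28 kg. Origin at its centre, half-way up (25 mm above what it stands on); z along the bore.
- fixture: Clamping fixture fixed to the bench, aluminium plate about 200 mm (x) by 300 mm (y), 15 mm thick, yaw up to 0.25 rad either way. Origin on the bench under the plate (plate spans x -110 to +90 mm, y -150 to +150 mm). Its x axis points away from the robot, y to the robot's left, z up. It carries the shaft (at x 0, y +95 mm), a white jaw housing in the middle (70 mm high, 60 mm in x, y -42 to +33 mm) and the lever between two white cheeks 70 mm high (pivot at x +20, y -80 mm).
- shoulder (a point): Centre of the top face of the shoulder at the foot of the shaft, 25 mm above the bench; shoulder diameter 44 mm. The seated sleeve's centre is 25 mm above this point.
- shaft_top (a point): Top of the fixed upright steel shaft, diameter 22 mm, tapering to 14 mm over its last 8 mm; it rises 60 mm above the shoulder, 85 mm above the bench. Nothing is above it.
- pad: Dark steel jaw pad that slides out of the housing towards the shaft (fixture +y) as the lever is pulled: 30 mm wide, 22 mm high, centre 50 mm above the bench. Origin at the middle of its back face; the front face is 8 mm further in +y, at first 18 mm from the seated sleeve. It is sprung and presses the sleeve with about 13 N when the lever is at its stop.
- catch (a joint): Safety catch angle in rad: about 0 to 0.15 at the start (standing upright, in the way of the lever's nose, which then cannot be pulled), 1.5 when flipped right over (lying flat towards the fixture's -y). It is turned by pushing its upper part towards the fixture's -y with 1 to 2 N, and it stays where it is left. The lever is free once it is well over (more than 1.25).
- catch_hinge (a point): Hinge of the catch, 75 mm above the bench, on a white block 30 mm (x) by 26 mm (y); the hinge axis runs along the fixture's x. The catch is a steel flap 5 mm thick that spans x -12 to +40 mm from this point and rises 54 mm above it; its +x end is thickened to 14 mm where it stops the lever's nose. Before the lever is pulled, the lever's nose begins 43 mm from this point in +x, 20 mm higher.
- catch_edge (a point): Point on the free (upper) edge of the catch, 50 mm from the hinge, straight above it when the catch stands upright; the edge is a bead of 8 mm diameter.
- lever (a joint): Lever angle in rad: 0 at rest (leaning 0.35 rad from vertical away from the robot), 1.0 at the stop (leaning 0.65 rad towards the robot). The handle moves towards the fixture's -x in an arc. A spring returns it to 0 when let go; about 4 N at the handle to start, 9 N at the stop.
- pivot (a point): Lever pivot, 50 mm above the bench, in the middle of the lever's plane; the pivot axis runs along the fixture's y. The handle's axis is 140 mm from the pivot axis.
- grip: Black round handle bar of the lever, diameter 18 mm, length 75 mm, level, along the fixture's y. Origin at its centre, which lies 38.5 mm in fixture -y from the lever's plane and 180 mm above the bench at rest. The lever's 12 mm rod joins its +y end. It can be pinched from above with fingers either side in x; it turns freely on its own axis, so the fingers need not tilt as the lever swings.
- jar: Bystander: closed amber glass jar with white lid, diameter 48 mm, 70 mm high. Origin under its centre.
- beaker: Bystander: open glass beaker, diameter 68 mm, 90 mm high. Origin under its centre.
- tongs: Bystander: steel crucible tongs lying on the bench, 210 mm long along their own x. Origin under their middle.
Things that resemble listed ones, but are neither listed nor needed, are in the scene too. What is shaped like the sleeve but turquoise or yellow is not meant.

How it is judged:
By the outcome, as a careful person would: the job done as asked, in the order asked, and still so for the second after the job is handed in, while the arm keeps its last pose, push and grip.
It also fails if it takes over 72 s, if anything falls off the work surface, if the arm or the gripper's body presses on something with over 40 N, if the wrist force passes 120 N, or if a joint passes its speed limit or range.

### The arm

A 6-joint arm with a two-finger parallel gripper is mounted at the origin on the work surface. World frame = base frame: x ahead of the robot, y to its left, z up, the work surface at z = 0. Lengths are in mm, angles in rad, forces in N, time in s.
With the tool pointing down it reaches from about 350 to 850 mm from the base axis. Payload 8.1 kg.
Tool frame: the origin (TCP) lies midway between the tips of the shut fingers; the grasp point (between the pads) lies 19 mm behind it; z points along the fingers, y is the line along which they close (so a half turn about z gives the same grasp; the last joint's range is limited). The gripper opens to 85 mm and grips with 20 to 120 N. Pads are 22 mm wide; open, the fingers measure 114 mm over their backs; the gripper's body (76 mm by 85 mm) begins 54 mm behind the grasp point. The pads swing forward as they close: fully open they stand 13 mm farther back than shut.
Start: joints at [1.148, 0.13, 1.488, -0, 1.523, -0.085], TCP at [198.826, 566.104, 231.292] pointing down, gripper open.
Joint ranges: [-2.96, 2.96], [-0.89, 2.26], [0.02, 2.5], [-1.34, 4.48], [0, 2.73], [-2.66, 2.66]. Speed limits (rad/s): [2.39, 2.39, 2.79, 3.14, 3.14, 3.14].

### API

Orientations are given as [roll, pitch, yaw] about the fixed x, y, z axes, in that order (R = Rz(yaw) Ry(pitch) Rx(roll)).
In Python, from station import env, kin, sensors, capture, camera_model, job, spotter gives the robot as it stands. The module is installed in compiled form; this text tells all that it offers. Calls block until the motion is done:
- env.movep(position, orientation): joint-space move of the TCP to a pose.
- env.move_l(position, rot=None, v=150, force_limit=None): straight line of the TCP; rot=None keeps the orientation; v is the mean speed in mm/s. With force_limit (N) it stops when the force on the tool has changed by that much, and returns True; else False.
- env.move_joints(angles): joint-space move.
- env.command_gripper(opening, grip_force=None): opening from 0.0 (shut) to 1.0 (fully open); grip_force is the grip in N (None keeps the last); returns when the fingers have stopped.
- env.sleep(seconds).
- kin.ik(position, orientation): joint angles nearest the present ones, or None.
- sensors.state(): the state.
- capture(name): name is "scene" or "top" or "wrist"; returns the picture (384x512x3 uint8, red, green, blue); there is no depth.
- camera_model(name): a dict with "fx", "fy", "cx", "cy" (pixels), "dist" ([k1, k2, p1, p2, k3] as OpenCV has them; the pictures are not rectified), "cam_to_world" (4x4, takes a point from camera to world coordinates). Camera axes: x right, y down, z forward; pixel columns grow to the right and rows downward; lengths in mm; the calibration is good to about 2 mm. A picture is of the moment at which its call begins: read the wrist's pose just before it. camera_model takes no time and is no camera call; for the wrist camera it gives the pose at the moment of the call.
A pose or a line that the arm cannot do raises env.Unreachable and nothing moves.
- job.job_done(): hands the job in; it is judged then, once.
Trained networks look in the newest picture that a camera, given by its name, has taken for a name from the list of things; names that differ only in an ending like _2 or _b are one class to them, and where a whole thing is asked for, a point or a joint stands for the part that bears it (a point fixed in the world has none). Each returns a list of dicts, best first, with "score" (0 to 1); they miss things now and then, are a little off and sometimes report something else, mostly with a low value. They report only what shows in the picture. A call takes as long as a camera call. They do not tell look-alikes from the thing itself.
- spotter.search_frame(camera, query): "bbox" ([left, top, right, bottom] in pixels, round what is visible of it).
- spotter.regions_of(camera, query): "region" (384x512 bool, what is visible of it) and "bbox" ([left, top, right, bottom] in pixels, round what is visible of it).
The state is a dict: "clock": time; "joint_positions": joint angles; "qvel": joint speeds; "effort": joint torques, N m; "position": TCP position; "orientation": TCP orientation; "contact_force": force on the tool from outside, world axes, zero at the start; "moment": the same for the moment, N m; "opening": opening from 0.0 (shut) to 1.0 (fully open); "finger_force": force on a finger pad.
Only numpy, scipy, OpenCV 4.12 (cv2) and the standard library are available. Lean on these libraries where they do the work, as an engineer would, in place of code of your own. Each camera call takes 0.05 s, during which the arm holds its last target. There are 200 camera calls.

## Working session

There is one attempt and no reset: what is moved stays moved. The work goes in short steps, each a Python script; the robot and the scene stay as the last script left them, time stands still between calls to the robot, and variables do not carry over. Pictures are saved under pics/ and viewed, at most 10 in all, crops included, and the job is handed in when it is done.

```bash
mkdir -p pics
cat > h.py <<'E'
import numpy as np, cv2
from station import env, kin, sensors, capture, camera_model, job, spotter
def save(img,n): cv2.imwrite('pics/'+n,cv2.cvtColor(img,cv2.COLOR_RGB2BGR))
def ray(m,uv):
    K=np.array([[m['fx'],0,m['cx']],[0,m['fy'],m['cy']],[0,0,1.]])
    p=cv2.undistortPoints(np.array([[uv]],float),K,np.array(m['dist'],float))[0,0]
    T=np.array(m['cam_to_world']); return T[:3,3],T[:3,:3]@np.array([p[0],p[1],1])
def onz(m,uv,z):
    o,d=ray(m,uv); return o+d*(z-o[2])/d[2]
def proj(m,P):
    K=np.array([[m['fx'],0,m['cx']],[0,m['fy'],m['cy']],[0,0,1.]]);T=np.linalg.inv(np.array(m['cam_to_world']))
    return cv2.projectPoints(np.array(P,float).reshape(-1,1,3),cv2.Rodrigues(T[:3,:3])[0],T[:3,3],K,np.array(m['dist'],float))[0][:,0]
def tri(rs):
    A=0;b=0
    for o,d in rs:
        d=d/np.linalg.norm(d);M=np.eye(3)-np.outer(d,d);A=A+M;b=b+M@o
    return np.linalg.solve(A,b)
E
python3 - <<'E'
from h import *
a=capture('scene');b=capture('top')
save(np.hstack([a,b])[:, :],'x.png') if 0 else None
save(a,'s0.png');save(b,'t0.png')
for c in ('scene','top'):
    m=camera_model(c);print(c,np.round(m['cam_to_world'],2).tolist(),m['fx'])
    for q in ('sleeve','fixture','shaft_top','catch','grip','pad','lever','jar','beaker','tongs'):
        try: print(q,[(np.round(r['bbox']).astype(int).tolist(),round(r['score'],2)) for r in spotter.search_frame(c,q)][:4])
        except Exception as e: print(q,e)
print(sensors.state()['clock'])
E
```

```text
scene [[-0.79, 0.38, -0.48, 1117.65], [0.61, 0.49, -0.62, 628.17], [0.0, -0.78, -0.62, 814.97], [0.0, 0.0, 0.0, 1.0]] 406.99358302113404
sleeve [([322, 283, 341, 312], 0.9), ([358, 280, 378, 300], 0.81), ([342, 313, 366, 336], 0.64)]
fixture [([209, 146, 314, 253], 0.81)]
shaft_top [([209, 144, 316, 254], 0.78)]
catch [([254, 161, 271, 175], 0.65)]
grip [([211, 142, 226, 161], 0.66)]
pad [([259, 209, 272, 218], 0.42), ([214, 144, 225, 162], 0.19)]
lever [([211, 146, 256, 186], 0.71)]
jar [([386, 256, 405, 289], 0.91)]
beaker [([218, 241, 244, 279], 0.88)]
tongs [([190, 161, 221, 180], 0.7)]
top [[0.02, -0.98, 0.22, 353.34], [-1.0, -0.02, 0.01, -59.91], [-0.0, -0.22, -0.98, 1195.32], [0.0, 0.0, 0.0, 1.0]] 428.83698238550886
sleeve [([111, 178, 130, 197], 0.72), ([171, 198, 188, 216], 0.71), ([141, 184, 159, 204], 0.51)]
fixture [([218, 180, 352, 271], 0.91)]
shaft_top [([221, 181, 347, 270], 0.69), ([320, 186, 349, 197], 0.67)]
catch [([221, 182, 347, 268], 0.73)]
grip [([320, 184, 348, 197], 0.58)]
pad []
lever [([307, 185, 348, 236], 0.57)]
jar [([114, 250, 137, 268], 0.92)]
beaker [([215, 133, 243, 166], 0.93), ([318, 185, 350, 197], 0.3)]
tongs [([219, 182, 347, 270], 0.21)]
1.1
```

Run:
```python
import cv2,numpy as np
a=cv2.imread('pics/s0.png')[130:350,180:420];b=cv2.imread('pics/t0.png')[110:290,100:360]
a=cv2.resize(a,None,fx=2.5,fy=2.5,interpolation=2)
b=cv2.resize(b,None,fx=3,fy=3,interpolation=2)
cv2.imwrite('pics/s1.png',a);cv2.imwrite('pics/t1.png',b)
```

```text
(no output)
```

View pics/s1.png

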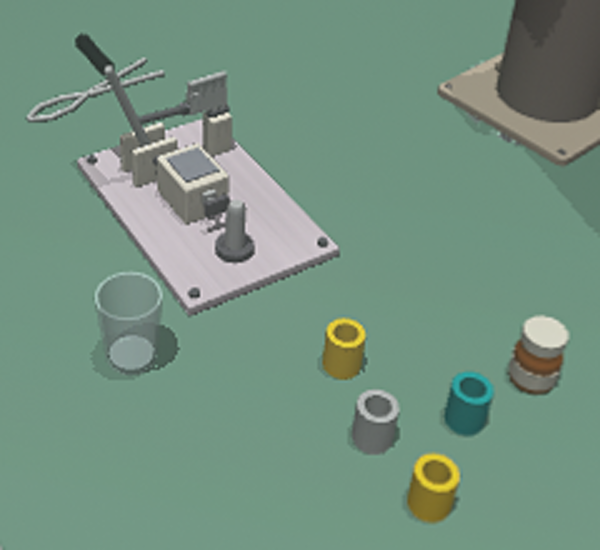

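View pics/t1.png

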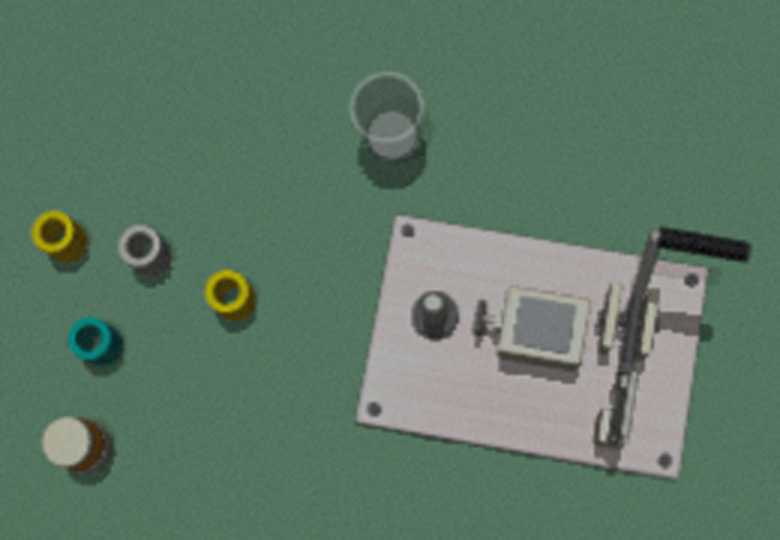

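The scene shows the grey steel sleeve (scene px ~(330,298), top px ~(147,192)). Two yellow tubes (top (118,187), (176,207)) and a turquoise one (top (130,223)) are look-alikes. Only the grey one fits "plain steel". The fixture spans top px (218–352, 180–271), with the catch upright on its block at top ~(304,250) and the grip at ~(335,191).

```bash
cat >> h.py <<'E'
from scipy.optimize import least_squares
def fx(pose,P):
    x,y,w=pose;c,s=np.cos(w),np.sin(w);P=np.atleast_2d(np.array(P,float))
    return np.c_[x+c*P[:,0]-s*P[:,1],y+s*P[:,0]+c*P[:,1],P[:,2]]
E
python3 - <<'E'
from h import *
mt=camera_model('top');ms=camera_model('scene')
c=lambda u,v:(100+(u+.5)/3-.5,110+(v+.5)/3-.5); s=lambda u,v:(180+(u+.5)/2.5-.5,130+(v+.5)/2.5-.5)
L=[(90,150,15),(90,-150,15),(-110,-150,15),(-110,150,15)]
pt=np.array([c(395,215),c(707,268),c(678,477),c(358,423)])
# scene: corner near beaker (190,312)=>bottom; top edge corners
ps=np.array([s(78,163),s(190,305),s(338,247)])
Ls=[(90,-150,15),(90,150,15),(-110,150,15)]
for nm,f in (('both',lambda p:np.r_[(proj(mt,fx(p,L))-pt).ravel(),(proj(ms,fx(p,Ls))-ps).ravel()]),('top',lambda p:(proj(mt,fx(p,L))-pt).ravel()),('sc',lambda p:(proj(ms,fx(p,Ls))-ps).ravel())):
    r=least_squares(f,[500,-200,0]);print(nm,np.round(r.x,3),np.round(r.fun,1))
t=onz(mt,c(140,246),50); print('sleeve top',t, 'scene',onz(ms,s(377,406),50))
print('others',[onz(mt,c(*q),50).round() for q in((53,233),(228,292),(91,338))])
m=camera_model('wrist');st=sensors.state();print(np.round(m['cam_to_world'],2).tolist(),m['fx'],st['position'],st['orientation'])
E
```

```text
both [ 5.38435e+02 -1.12448e+02 -1.47000e-01] [-0.4 -0.1  0.2 -0.5  0.3  0.6 -1.2  0.3 -1.4 -2.  -0.5  0.9  0.8 -0.6]
top [ 5.38710e+02 -1.13185e+02 -1.48000e-01] [-0.1 -0.2  0.5 -0.5  0.5  0.5 -0.9  0.1]
sc [ 5.38323e+02 -1.10838e+02 -1.50000e-01] [-1.1 -1.8 -0.2  1.2  1.2 -0.2]
sleeve top [606.49743564 253.80516488  50.        ] scene [608.22331484 257.21890242  50.        ]
others [array([617., 337.,  50.]), array([565., 169.,  50.]), array([520., 293.,  50.])]
[[0.33, 0.91, 0.25, 137.03], [0.94, -0.32, -0.09, 586.98], [0.0, 0.26, -0.97, 373.24], [0.0, 0.0, 0.0, 1.0]] 266.53374280099445 [198.83016518 566.0781929  231.28745212] [-3.14155158e+00 -1.48744920e-05  2.80378918e+00]
```

```bash
cat >> h.py <<'E'
T=np.linspace(0,2*np.pi,60)
def cyl(x,y,r,z0,z1): return np.vstack([np.c_[x+r*np.cos(T),y+r*np.sin(T),0*T+z] for z in(z0,z1)])
def fitcyl(m,bb,r,z0,z1,g):
    def f(p):
        q=proj(m,cyl(p[0],p[1],r,z0,z1));return np.r_[q.min(0)-.0,q.max(0)]-np.array(bb)
    r_=least_squares(f,g);return r_.x,r_.fun
E
python3 - <<'E'
from h import *
yaw=np.pi/2+.26
env.movep([607,255,150],[np.pi,0,yaw]); env.command_gripper(.75)
m=camera_model('wrist');a=capture('wrist');save(a,'w1.png')
for r in spotter.regions_of('wrist','sleeve'):
    b=r['bbox'];px=a[r['region']];print(np.round(b),r['score'],px.mean(0).round())
    print(fitcyl(m,b,20,0,50,[607,255]))
print(proj(m,[607,255,50]),sensors.state()['joint_positions'],sensors.state()['contact_force'],sensors.state()['clock'])
cv2.imwrite('pics/w1b.png',cv2.resize(cv2.imread('pics/w1.png'),None,fx=1.4,fy=1.4))
E
```

```text
[260.  83. 309. 133.] 0.89 [197. 193. 104.]
(array([617.79861961, 336.64454198]), array([ 0.11406896,  1.03288321, -0.09710059, -1.11815967]))
[144. 104. 198. 153.] 0.71 [ 49. 103. 100.]
(array([519.70217754, 292.52811766]), array([-0.65221902,  1.463748  ,  0.78454474, -1.5488996 ]))
[232. 166. 272. 212.] 0.68 [116. 120. 117.]
(array([609.580412  , 254.47926123]), array([-0.96945337, -1.61194031,  0.96862157,  1.52012264]))
[187. 223. 219. 278.] 0.6 [159. 147.  74.]
(array([577.61145447, 173.05208223]), array([-5.53720688,  0.62331906,  6.48993994, -0.28553998]))
[[249.64801971 192.69339019]] [ 3.20186999e-01  3.33176099e-01  1.40335787e+00 -4.84392684e-05
  1.40502730e+00  5.98630150e-02] [-0.02242708 -0.20431514 -0.39396296] 3.4333
```

View pics/w1b.png

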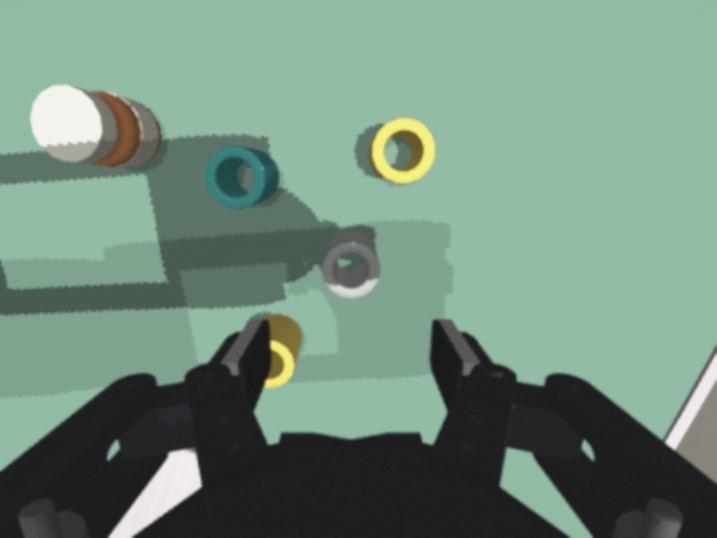

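The enlarged view confirms it: the grey steel tube is at wrist px ~(250,192), between the yellow and turquoise ones. I'll grasp it, then look at the shaft.

Run:
```python
from h import *
yaw=np.pi/2+.26
env.movep([607.8,255.2,90],[np.pi,0,yaw])
print(env.move_l([607.8,255.2,15],v=80,force_limit=12))
env.command_gripper(0,60); s=sensors.state();print(s['opening'],s['finger_force'],s['position'])
env.move_l([607.8,255.2,170],v=200)
F=np.array([538.6,-112.8,-.148]); sh=fx(F,[0,40,0])[0]
env.movep([sh[0],sh[1],190],[np.pi,0,np.pi/2+F[2]])
s=sensors.state();m=camera_model('wrist');a=capture('wrist');save(a,'w2.png')
print(s['opening'],s['position'],s['contact_force'],s['clock'])
for q in('shaft_top','sleeve','pad','catch','fixture'):
    print(q,[(np.round(r['bbox']).astype(int).tolist(),round(r['score'],2)) for r in spotter.search_frame('wrist',q)][:3])
print('pred shaft top',proj(m,fx(F,[[0,95,85],[0,95,25]])),'corners',proj(m,fx(F,[[90,150,15],[-110,150,15]])))
b=cv2.resize(cv2.imread('pics/w2.png'),None,fx=1.5,fy=1.5,interpolation=2);cv2.imwrite('pics/w2b.png',b)
```

```text
False
0.45540945182981085 61.082269214093685 [608.58304312 255.45425847  16.15910923]
0.4522020354617013 [544.76293545 -72.33186108 189.80662957] [ 0.02738666 -0.59219406 -3.24555053] 7.4083
shaft_top [([156, 82, 329, 332], 0.88)]
sleeve [([207, 202, 292, 301], 0.93)]
pad [([237, 165, 266, 185], 0.53), ([158, 81, 332, 335], 0.41)]
catch [([154, 300, 215, 335], 0.68)]
fixture [([156, 78, 331, 332], 0.76)]
pred shaft top [[248.99399121 133.65224828]
 [249.22162957 131.16758333]] corners [[329.79935241  80.87594925]
 [150.97361888  81.14581788]]
```

View pics/w2b.png

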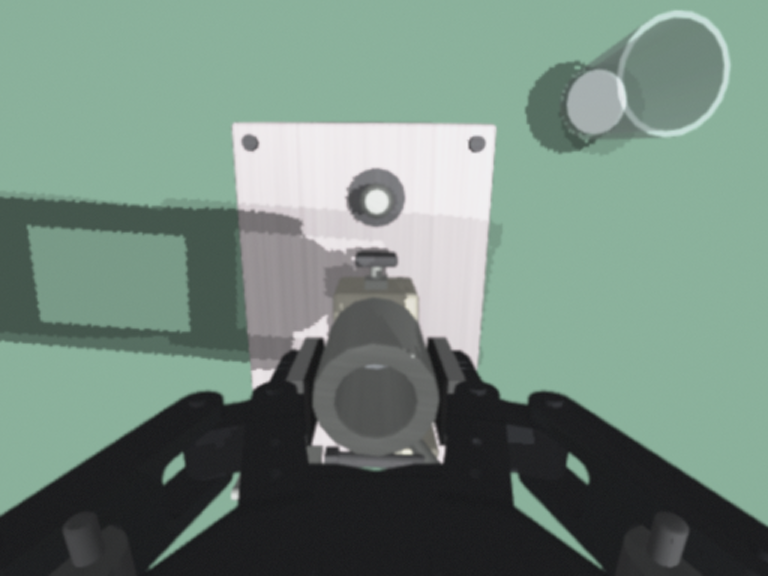

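The picture shows the sleeve held between the pads, its top ring centred at ~(250.5,266) (unscaled). The shaft tip is at ~(250.7,134), slightly +x of the prediction. I'll use their relative position for alignment.

Run:
```python
from h import *
a=cv2.imread('pics/w2.png');g=cv2.cvtColor(a,cv2.COLOR_BGR2GRAY)
m=camera_model('wrist');s=sensors.state();p=s['position']
t=g[120:150,235:268]; _,_,st,c=cv2.connectedComponentsWithStats((t>190).astype(np.uint8)); print(st.tolist(),c+[235,120])
# shaft tip
for u in c[1:]: print('shaft',onz(m,u+[235,120],85).round(1))
# in-hand ring
C=cyl(p[0],p[1],20,p[2]+33.8,p[2]+33.8);q=proj(m,C);print('pred ring',q.min(0),q.max(0),p)
C=cyl(p[0],p[1],12.5,p[2]+33.8,p[2]+33.8);q=proj(m,C);print('pred bore',q.min(0),q.max(0))
mk=(g[215:310,200:300]);print('row',g[266,200:300:2].tolist());print('col',g[190:310:2,250].tolist())
```

```text
[[0, 0, 33, 30, 756], [32, 0, 1, 2, 2], [9, 6, 15, 16, 187], [25, 22, 8, 8, 30], [0, 26, 7, 4, 15]] [[250.70502646 133.92592593]
 [267.         120.5       ]
 [250.90374332 133.88235294]
 [264.9        146.9       ]
 [237.13333333 148.2       ]]
shaft [570.2 -10.   85. ]
shaft [554.2 -19.5  85. ]
shaft [565.2 -33.   85. ]
shaft [539.8 -30.4  85. ]
pred ring [204.46958773 228.35124389] [291.87283111 305.70861844] [544.72465984 -72.50388544 189.89748441]
pred bore [220.83413228 244.0120014 ] [275.47396544 292.31965377]
row [30, 28, 33, 28, 69, 105, 106, 106, 105, 106, 104, 97, 79, 79, 81, 83, 83, 84, 84, 84, 83, 83, 84, 84, 85, 85, 84, 84, 86, 86, 86, 84, 84, 83, 82, 81, 79, 79, 79, 95, 105, 106, 106, 106, 106, 104, 77, 32, 34, 30]
col [110, 107, 101, 115, 104, 88, 88, 89, 89, 88, 86, 85, 85, 86, 86, 85, 84, 85, 85, 91, 109, 111, 111, 109, 106, 105, 114, 143, 103, 85, 86, 85, 86, 85, 85, 84, 85, 85, 85, 84, 84, 84, 84, 83, 84, 84, 83, 84, 83, 83, 87, 101, 110, 108, 107, 105, 102, 89, 101, 113]
```

Run:
```python
from h import *
R=[np.pi,0,np.pi/2-.148]
x,y=552.8,-19.8
env.movep([x,y,125],R); s=sensors.state();f0=s['contact_force'];print(s['position'],f0,s['moment'])
for z in (98,88,75,60):
    h=env.move_l([x,y,z],v=60,force_limit=8); s=sensors.state();print(z,h,s['position'].round(2),(s['contact_force']-f0).round(2),s['moment'].round(2),s['clock'])
    if h: break
```

```text
[551.89575355 -18.84118519 123.62348431] [ 0.03338321 -0.34323233 -2.20383143] [ 0.027318   -0.04998079  0.03361385]
98 False [552.64 -19.93  97.79] [-0.75 -0.11 -0.78] [-0.02 -0.02 -0.01] 8.7417
88 False [552.25 -19.7   87.3 ] [ 0.36  1.13 -0.85] [-0.01  0.01 -0.03] 9.0583
75 False [552.25 -19.69  74.23] [ 0.91  1.46 -0.47] [ 0.01 -0.   -0.03] 9.425
60 False [552.23 -19.73  59.28] [-0.5  -0.36 -0.78] [ 0.03 -0.02  0.  ] 9.825
```

Run:
```python
from h import *
R=[np.pi,0,np.pi/2-.148]
x,y=552.8,-19.8
h=env.move_l([x,y,39],v=60,force_limit=8); s=sensors.state();print(h,s['position'].round(2),s['contact_force'].round(2))
env.command_gripper(.8); print(sensors.state()['contact_force'].round(1))
env.move_l([x,y,150],v=150)
F=np.array([538.6,-112.8,-.148]);F[:2]+= np.array([552.6,-19.8])-fx(F,[0,95,0])[0,:2];print(F)
p=fx(F,[-50,-150,245])[0]
env.movep(p,R); env.command_gripper(0)
m=camera_model('wrist');a=capture('wrist');save(a,'w3.png');print(sensors.state()['position'],sensors.state()['clock'])
for q in('catch','catch_edge','sleeve','shaft_top','grip','lever','pad'):
    print(q,[(np.round(r['bbox']).astype(int).tolist(),round(r['score'],2)) for r in spotter.search_frame('wrist',q)][:3])
b=cv2.resize(cv2.imread('pics/w3.png'),None,fx=1.55,fy=1.55,interpolation=2);cv2.imwrite('pics/w3b.png',b)
print('pivot',proj(m,fx(F,[[20,-80,50],[0,95,85],[68,-118.5,180]])))
```

```text
True [553.25 -19.89  40.62] [ 1.74 -0.29  0.35]
[-0.2 -0.7 -0.1]
[ 5.38591272e+02 -1.13761458e+02 -1.48000000e-01]
[ 467.02930457 -254.77013928  245.02059536] 13.2083
catch [([208, 112, 264, 126], 0.84)]
catch_edge [([207, 109, 264, 127], 0.59)]
sleeve []
shaft_top [([203, 1, 418, 214], 0.76)]
grip [([380, 119, 416, 214], 0.58)]
lever [([261, 108, 416, 212], 0.57), ([204, 0, 416, 210], 0.17)]
pad [([282, 0, 304, 6], 0.45)]
pivot [[306.56647966 116.87944203]
 [300.84198272 -69.75639827]
 [397.62048069 165.55414491]]
```

View pics/w3b.png

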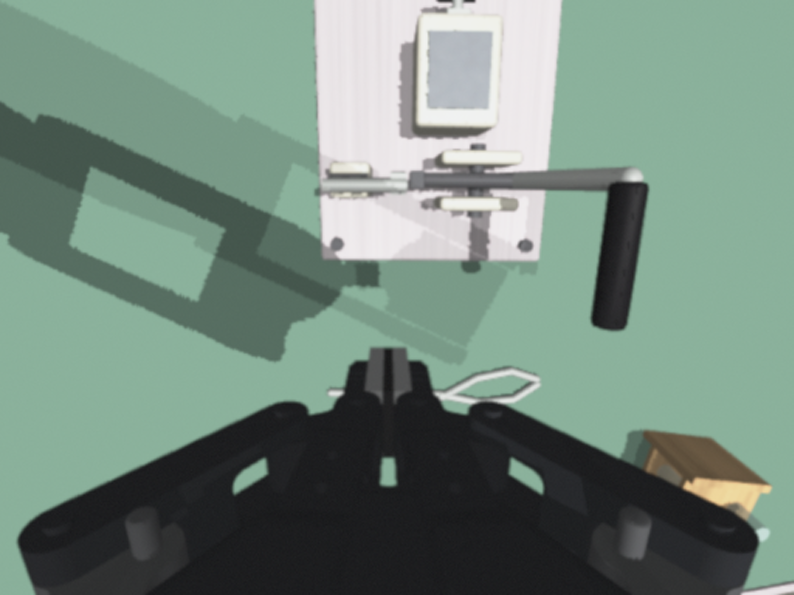

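Run:
```python
from h import *
F=np.array([538.59,-113.76,-.148]);m=camera_model('wrist')
def loc(P):
    c,s=np.cos(F[2]),np.sin(F[2]);d=P[:2]-F[:2];return (c*d[0]+s*d[1]).round(1),(-s*d[0]+c*d[1]).round(1)
for u,z in (((206,119.5),128),((262,117),128),((236,108),75),((399,165),180)): print(u,z,loc(onz(m,u,z)))
ms=camera_model('scene');mt=camera_model('top')
print('scene catch',[(loc(onz(ms,(180+u/2.5,130+v/2.5),z)),) for u,v,z in((188,80,129),(226,72,129),(218,115,75))])
print('top catch',[loc(onz(mt,(100+u/3,110+v/3),z)) for u,v,z in((615,441,125),(620,385,125),(608,428,75))])
print('wrist grip ends',loc(onz(m,(411,120),180)),loc(onz(m,(391.5,207),180)))
```

```text
(206, 119.5) 128 (np.float64(-90.5), np.float64(-83.4))
(262, 117) 128 (np.float64(-37.9), np.float64(-81.3))
(236, 108) 75 (np.float64(-64.8), np.float64(-70.8))
(399, 165) 180 (np.float64(69.0), np.float64(-118.1))
scene catch [((np.float64(-41.1), np.float64(-82.9)),), ((np.float64(-90.5), np.float64(-75.7)),), ((np.float64(-75.1), np.float64(-66.9)),)]
top catch [(np.float64(-96.4), np.float64(-76.7)), (np.float64(-49.7), np.float64(-73.9)), (np.float64(-81.9), np.float64(-73.8))]
wrist grip ends (np.float64(73.7), np.float64(-83.5)) (np.float64(67.7), np.float64(-153.1))
```

Run:
```python
from h import *
F=np.array([538.59,-113.76,-.148]);R=[np.pi,0,np.pi/2-.148]
w=lambda x,y,z:fx(F,[x,y,z])[0]
env.movep(w(-50,-150,260),R) if 0 else None
env.movep(w(-72,-45,200),R)
env.move_l(w(-72,-50,113),v=150)
f0=sensors.state()['contact_force']
hy=-78
for th in np.r_[0,np.linspace(.25,1.5,6)]:
    r=38;C=(-r*np.sin(th)+2.5*np.cos(th),75+r*np.cos(th)+2.5*np.sin(th))
    h=env.move_l(w(-72,hy+C[0]+11,C[1]),v=80,force_limit=10)
    s=sensors.state();print(round(th,2),h,s['position'].round(1),(s['contact_force']-f0).round(1))
h=env.move_l(w(-72,hy-38+11,72),v=40,force_limit=8)
s=sensors.state();print(h,s['position'].round(1),(s['contact_force']-f0).round(1),s['clock'])
```

```text
0.0 False [ 458.2 -167.8  113.8] [-0.3 -0.8 -1.6]
0.25 False [ 456.3 -176.8  112.4] [ 0.6  1.2 -0.7]
0.5 False [ 454.9 -185.6  109.2] [ 0.5 -1.  -1.5]
0.75 False [ 453.6 -193.5  104. ] [-0.2 -0.3 -1.3]
1.0 False [ 452.6 -199.9   97. ] [ 0.   0.4 -1.3]
1.25 False [ 451.8 -204.3   88.6] [-0.5  0.2 -1.6]
1.5 False [ 452.1 -207.    80. ] [ 0.5 -0.3  0.8]
True [ 452.9 -207.2   79.6] [-4.9  2.8 11.4] 16.975
```

Run:
```python
from h import *
F=np.array([538.59,-113.76,-.148]);R=[np.pi,0,np.pi/2-.148]
w=lambda x,y,z:fx(F,[x,y,z])[0]
env.move_l(w(-72,-100,245),v=200)
env.command_gripper(.7)
env.movep(w(10,-130,250),R)
m=camera_model('wrist');a=capture('wrist');save(a,'w4.png')
for q in('catch','grip','sleeve'):
    print(q,[(np.round(r['bbox']).astype(int).tolist(),round(r['score'],2)) for r in spotter.search_frame('wrist',q)][:3])
print(proj(m,w(69,-118.5,180)))
b=cv2.resize(cv2.imread('pics/w4.png'),None,fx=1.55,fy=1.55,interpolation=2);cv2.imwrite('pics/w4b.png',b)
s=capture('scene');save(s,'s2.png');cv2.imwrite('pics/s2b.png',cv2.resize(cv2.imread('pics/s2.png')[130:270,190:340],None,fx=4,fy=4,interpolation=2))
```

```text
catch [([160, 134, 210, 180], 0.78)]
grip [([308, 145, 336, 234], 0.63)]
sleeve [([235, 2, 255, 5], 0.37)]
[[320.80307613 188.58093031]]
```

View pics/w4b.png

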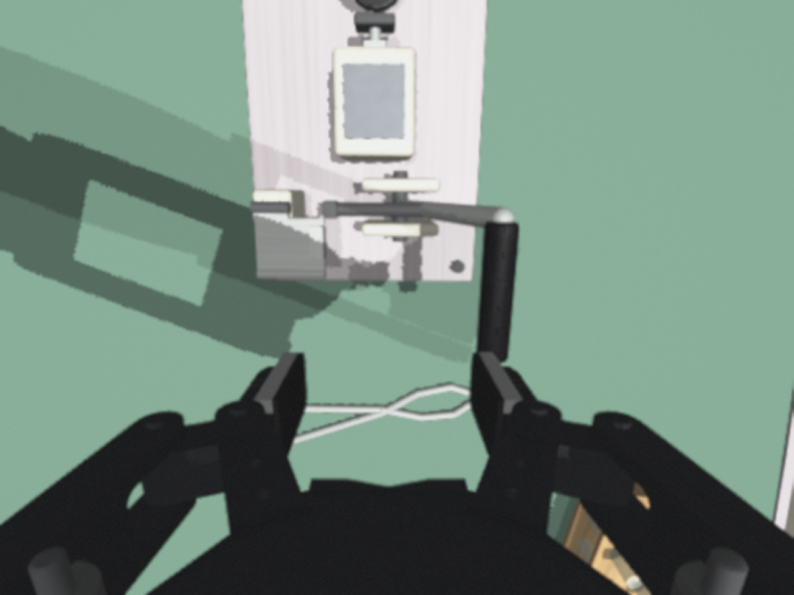

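View pics/s2b.png

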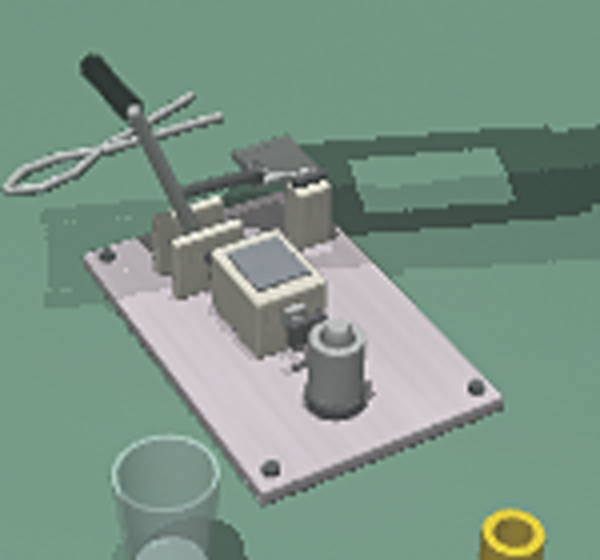

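The catch lies flat towards −y (scene crop ~(280,155)). The sleeve is seated on the shoulder (crop ~(337,370)) and free. The handle is at wrist px ~(321,188). Now I'll grip it and pull.

Run:
```python
from h import *
F=np.array([538.59,-113.76,-.148]);R=[np.pi,0,np.pi/2-.148]
w=lambda x,y,z:fx(F,[x,y,z])[0]
env.movep(w(68,-120,250),R)
print(env.move_l(w(68,-120,162),v=100,force_limit=10))
f0=sensors.state()['contact_force']
env.command_gripper(0,70); s=sensors.state();print(s['opening'],s['finger_force'],s['position'],w(68,-120,162),(s['contact_force']-f0).round(1))
for th in np.arange(.1,1.0,.1):
    b=.35-th
    env.move_l(w(20+140*np.sin(b),-120,50+140*np.cos(b)-19),v=80)
    s=sensors.state();f=s['contact_force']-f0;print(round(th,2),s['position'].round(1),f.round(1),round(s['opening'],3))
    if np.linalg.norm(f)>35: break
print(s['clock'])
```

```text
False
0.18348373380307773 68.24135899543762 [ 587.59513763 -242.53612827  162.69983531] [ 588.15138727 -242.47545708  162.        ] [-5.3  1.4  4.9]
0.1 [ 575.1 -240.6  166.8] [ 3.4  1.  -2. ] 0.191
0.2 [ 561.7 -238.5  169.6] [ 4.2  0.2 -1.2] 0.182
0.3 [ 548.1 -236.4  171. ] [ 4.4  1.6 -1.1] 0.181
0.4 [ 534.3 -234.4  171.2] [6.1 2.2 0.2] 0.187
0.5 [ 520.6 -232.3  169.8] [6.  2.4 1.8] 0.187
0.6 [ 507.2 -230.2  167.2] [5.2 3.8 3.2] 0.185
0.7 [ 494.  -228.2  163.2] [4.5 4.8 4.4] 0.188
0.8 [ 481.3 -226.3  157.9] [5.4 3.4 4.9] 0.185
0.9 [ 469.4 -224.5  151.5] [4.6 5.6 7.6] 0.189
24.0333
```

Run:
```python
from h import *
F=np.array([538.59,-113.76,-.148])
w=lambda x,y,z:fx(F,[x,y,z])[0]
q=lambda th:w(20+140*np.sin(.35-th),-120,50+140*np.cos(.35-th)-19)
for th in (.95,1.0,1.05,1.1):
    h=env.move_l(q(th),v=40,force_limit=14); env.sleep(.2)
    s=sensors.state();print(th,h,s['position'].round(1),q(th).round(1),s['contact_force'].round(1),round(s['opening'],3))
    if h: break
a=capture('scene');save(a,'s3.png');print(s['clock'])
cv2.imwrite('pics/s3b.png',cv2.resize(cv2.imread('pics/s3.png')[130:270,190:340],None,fx=4,fy=4,interpolation=2))
```

```text
0.95 False [ 464.  -223.7  148.1] [ 462.5 -223.7  146.5] [4.2 5.3 9. ] 0.185
1.0 False [ 458.5 -222.9  144.2] [ 456.9 -222.9  142.5] [ 2.8  5.7 10. ] 0.185
1.05 True [ 457.5 -222.6  143.4] [ 451.5 -222.1  138.1] [4.8 2.4 7.9] 0.184
25.5083
```

View pics/s3b.png

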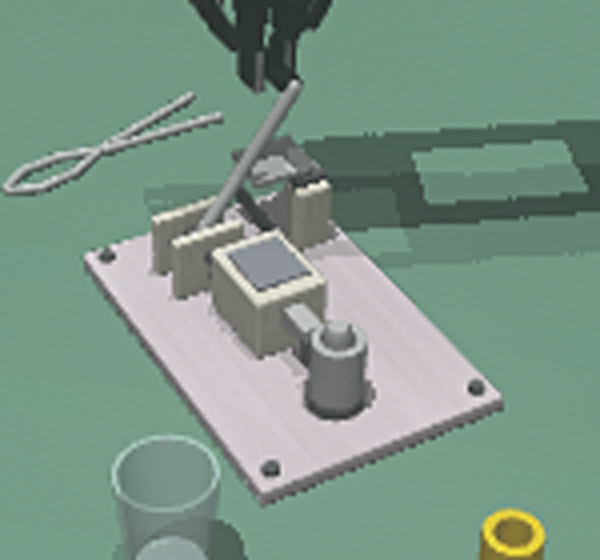

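Run:
```python
from h import *
F=np.array([538.59,-113.76,-.148])
w=lambda x,y,z:fx(F,[x,y,z])[0]
q=lambda th:w(20+140*np.sin(.35-th),-120,50+140*np.cos(.35-th)-19)
for th in (1.01,1.02,1.03,1.04):
    env.move_l(q(th),v=20); env.sleep(.5)
    s=sensors.state();f=s['contact_force'];print(th,s['position'].round(2),q(th).round(1),f.round(1),round(s['opening'],3))
    if np.linalg.norm(f)>26: break
print(s['clock'])
```

```text
1.01 [ 457.5  -222.72  143.33] [ 455.8 -222.7  141.6] [4.9 5.3 8.9] 0.187
1.02 [ 456.4  -222.57  142.48] [ 454.7 -222.6  140.7] [4.5 6.1 9.9] 0.184
1.03 [ 456.36 -222.61  142.43] [ 453.6 -222.4  139.9] [ 6.9  5.8 11.9] 0.189
1.04 [ 456.33 -222.68  142.4 ] [ 452.5 -222.3  139. ] [10.4  6.  13.7] 0.189
28.5583
```

```bash
python3 -c "
from h import *
print(job.job_done())"
```

```text
the job is handed in; nothing more can be done
None
```

I seated the sleeve on the shoulder and released it, flipped the catch flat, and pulled the lever to its stop with the jaw out against the sleeve. I handed the job in at about 28.6 s with the fingers still holding the handle; the verdict was not shown.

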